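# Raise a mirror lid so the bench camera sees the red vial cap, and hold it

### The arm

A 7-joint arm with a two-finger parallel gripper is mounted at the origin on a cart in front of the work surface, level with it; the furniture and walls round the work are solid. World frame = base frame: x ahead of the robot, y to its left, z up, the work surface at z = 0. Lengths are in mm, angles in rad, forces in N, time in s.
With the tool pointing down it reaches from about 350 to 900 mm from the base axis. Payload 19.9 kg.
Tool frame: the origin (TCP) lies at the very end of the fingers, on their centre line; the grasp point (between the pads) lies 19 mm behind it; y points along the fingers, x is the direction in which the jaws open and shut, and the axes are right-handed (so a half turn about y gives the same grasp; the last joint's range is limited). The gripper opens to 94 mm and grips with 3 to 60 N. Pads are 16 mm wide; open, the fingers measure 119 mm over their backs; the gripper's body (75 mm by 177 mm) begins 78 mm behind the grasp point.
Start: joints at [-1.19, 0.417, -0.01, 1.614, 0.005, 1.111, -0.053], TCP at [255.865, 570.203, 205.425] pointing down, gripper open.
Joint ranges: [-2.81, 2.81], [-0.39, 2.02], [-1.27, 1.25], [0.06, 2.57], [-1.19, 4.33], [0.19, 2], [-2.82, 2.82]. Speed limits (rad/s): [1.89, 1.89, 2.39, 2.39, 3.01, 3.01, 3.01].

### API

Orientations are given as a rotation vector (axis times angle).
In Python, from plant import r gives the robot as it stands.
- The arm moves only by the shell command python3 -m pendant 'ROWS'. ROWS is JSON, one flat list of numbers, 5 for each row, row after row: the closure, from -1 (fully open) to 1 (shut), then the shift along the tool's x, y, z in m, then the turn about the tool's y in degrees. In form: [jaw, tx, ty, tz, yaw, jaw, tx, ty, tz, yaw, ...]. A call has 1 to 5 rows; each row shifts and turns the commanded pose from where the row before left it, along the tool's axes as they then stand; what a row does not reach is not made up. A row lasts 1/10 s, in which the tool goes at most 50 mm and 8.59 degrees, less where a joint would pass 70% of its speed; a pose out of reach is approached as far as the arm can. A call is refused whole if a number of a shift passes 0.05 or a number of a turn 8.59, either way. A call with a gripper value outside its range is refused whole. The fingers move at their own pace and stop on an object; the grip force is fixed at half the most. Time passes only in rows, so rows that do not move let the fingers close. It gives the time, the measured TCP pose, the force and the opening at its end, in the units of the state.
- r.state(): the state, without advancing time (a new reading comes with each control period).
- r.camera(name): name is "scene" or "top"; returns a dict with "img" (480x640x3 uint8, red, green, blue), "range_z" (480x640 float32, mm along the optical axis (not along the pixel's ray), 0 where there is no reading), "intrinsics" (3x3 intrinsics, pixels), "extrinsics" (4x4, takes a point from camera to world coordinates). Camera axes: x right, y up, looking along -z (the intrinsics and any distortion apply to the point x, -y, -z); pixel columns grow to the right and rows downward; lengths in mm; the calibration is good to about 2 mm. A picture is of the moment at which its call begins.
- r.finish_job(): hands the job in, once; it reports no verdict.
The state is a dict: "time_s": time; "qpos": joint angles; "joint_vel": joint speeds; "joint_torque": joint torques, N m; "tcp_pos": TCP position; "ee_rot": TCP orientation; "ft_force": force on the tool from outside, world axes, zero at the start; "ft_torque": the same for the moment, N m; "grip_width": finger opening in mm.
Only numpy, scipy, OpenCV 4.12 (cv2) and the standard library are available. Lean on these libraries where they do the work, as an engineer would, in place of code of your own. Each camera call takes 0.05 s, during which the arm holds its last target.

### The job

Swing the steel hasp off the catch of the inspection case, then raise the blue lid, which has a mirror under it, by its bar handle until the case's small camera would see the top of the red-capped vial reflected on the red line that runs across the middle of the mirror. Finish holding the lid still at that angle with the gripper (it falls shut if let go). Leave both vials and the roll of label tape beside the case standing where they are, and do not force the lid while the hasp is still over it.

Things in the scene. Friction and masses are not known exactly. Their poses are not given: they have to be found in the camera images.
- case: white inspection case, fixed to the bench, 170 (x) x 220 (y) mm, walls 54 mm high (18 mm at the front), floor 5 mm thick, wall 5 mm. Origin: centre of its underside; x points to the hinge side (away from the robot), y to the left where the camera stands on its post (post, bracket and head fill about x -140 to -60, y 95 to 190, up to z 145 mm), z up. It does not move. A hasp pedestal stands on its right side at x -50, y -130 mm
- lens (a point): centre of the front lens of the small black camera, fixed to the case at (-92, 150, 125) mm in the case's frame; the camera looks at the mirror with a wide view and takes in the whole mirror at any lid angle asked
- lid (a joint): lid hinge, rad: 0 shut, grows as the front edge rises (1.57 upright), limit 1.7; near frictionless, the 250 g lid falls shut when let go. Hinge axis along the case's y at (85, 54) mm (x, z in the case's frame). At angle a the mirror plane runs from the hinge along (-cos a, sin a) in the case's x, z and faces toward the front and down, (-sin a, -cos a). The lid is 170 x 220 x 8 mm
- mirror_hinge (a point): point on the hinge line in the plane of the mirror face, mid width, at (85, 0, 53) mm in the case's frame when shut (it stays within 1 mm of that)
- mirror_centre (a point): centre of the mirror face on the lid's underside, 85 mm from the hinge axis; mirror 120 mm (hinge to front) x 180 mm wide; a 2 mm red line runs across its width through this point, parallel to the hinge. The reflection is right where light from the cap top, mirrored by the plane, reaches the lens from this line
- bar (a point): middle of the lid's round steel bar handle, 10 mm thick, parallel to the hinge, 110 mm long, with 40 mm of open gap between it and the lid's front edge; 210 mm from the hinge axis and 6 mm to the outer side of the hinge axis, so at z 60 mm when shut. The bar can turn between gripping pads as the lid rises. Arms of 8 mm rod hold its ends
- hasp (a joint): steel hasp, swivels level about an upright pin: 0 = across the lid over its catch plate (pointing to the case's +y), grows clockwise seen from above, 1.57 = pointing to the case's +x beside the case, limit 1.8. It is off the lid beyond 1.3 rad. A little friction keeps it where it is left. While over the catch it truly blocks the lid
- hasp_knob (a point): upright red knob on the hasp, 13 mm thick (16 mm at its top), 45 mm from the pivot; this point is half way up; the knob stands from 18 mm below to 14 mm above this point, the strap (14 mm wide, 4 mm thick) is below it
- hasp_pivot (a point): pivot of the hasp, at (-50, -130, 72.5) mm in the case's frame
- vial_red: small vial, cream body 20 mm thick with red cap, 43 mm tall, standing loose on the case floor; origin at the centre of its underside, the cap's top is 43 mm above it. Under the shut lid; it may stand in the front or the rear part of the case
- vial_blue: the same with white body and blue cap, the other vial in the case; not the one to show
- roll: roll of cream label tape, 52 mm across, 50 mm tall, standing on the bench to the left of the case near the incubator; bystander, origin at the centre of its underside

How it is judged (in metres and radians):
On the way, in this order (a step that is already met when the one before it is completed fails the run):
1. the hasp is swung off the lid, the lid still shut (value of joint hasp above 1.3 rad and value of joint lid below 0.1 rad), for 0.1 s.
2. the gripper raises the lid (value of joint lid above 0.4 rad and contact force between the fingers and lid above 0.2 N), for 0.1 s.
At the end, for the whole second after the job is handed in: the fingers hold the lid still (under 0.05 rad/s, over 0.2 N) where the red cap top is reflected to the lens within 10 mm of the mirror's red line (0.06 to 0.1 rad of lid angle either way); hasp beyond 1.3 rad; both vials upright, within 10 mm of where they stood (((x of vial_red in the frame of case between -0.0675 and -0.0625 m and value of joint lid between 1.173 and 1.302 rad) or (x of vial_red in the frame of case between -0.0625 and -0.0575 m and value of joint lid between 1.161 and 1.293 rad) or (x of vial_red in the frame of case between -0.0575 and -0.0525 m and value of joint lid between 1.15 and 1.284 rad) or (x of vial_red in the frame of case between -0.0525 and -0.0475 m and value of joint lid between 1.137 and 1.274 rad) or (x of vial_red in the frame of case between -0.0475 and -0.0425 m and value of joint lid between 1.123 and 1.263 rad) or (x of vial_red in the frame of case between -0.0425 and -0.0375 m and value of joint lid between 1.109 and 1.251 rad) or (x of vial_red in the frame of case between -0.0375 and -0.0325 m and value of joint lid between 1.092 and 1.239 rad) or (x of vial_red in the frame of case between -0.0325 and -0.0275 m and value of joint lid between 1.075 and 1.225 rad) or (x of vial_red in the frame of case between -0.0275 and -0.0225 m and value of joint lid between 1.057 and 1.21 rad) or (x of vial_red in the frame of case between -0.0225 and -0.0175 m and value of joint lid between 1.037 and 1.195 rad) or (x of vial_red in the frame of case between -0.0175 and -0.0125 m and value of joint lid between 1.015 and 1.177 rad) or (x of vial_red in the frame of case between -0.0125 and -0.0075 m and value of joint lid between 0.991 and 1.158 rad) or (x of vial_red in the frame of case between -0.0075 and -0.0025 m and value of joint lid between 0.964 and 1.136 rad) or (x of vial_red in the frame of case between -0.0025 and 0.0025 m and value of joint lid between 0.936 and 1.113 rad) or (x of vial_red in the frame of case between 0.0025 and 0.0075 m and value of joint lid between 0.905 and 1.087 rad) or (x of vial_red in the frame of case between 0.0075 and 0.0125 m and value of joint lid between 0.87 and 1.058 rad) or (x of vial_red in the frame of case between 0.0125 and 0.0175 m and value of joint lid between 0.833 and 1.025 rad) or (x of vial_red in the frame of case between 0.0175 and 0.0225 m and value of joint lid between 0.794 and 0.989 rad) or (x of vial_red in the frame of case between 0.0225 and 0.0275 m and value of joint lid between 0.752 and 0.948 rad) or (x of vial_red in the frame of case between 0.0275 and 0.0325 m and value of joint lid between 0.708 and 0.902 rad) or (x of vial_red in the frame of case between 0.0325 and 0.0375 m and value of joint lid between 0.665 and 0.851 rad) or (x of vial_red in the frame of case between 0.0375 and 0.0425 m and value of joint lid between 0.623 and 0.795 rad) or (x of vial_red in the frame of case between 0.0425 and 0.0475 m and value of joint lid between 0.585 and 0.736 rad) or (x of vial_red in the frame of case between 0.0475 and 0.0525 m and value of joint lid between 0.55 and 0.678 rad)) and velocity of joint lid between -0.05 and 0.05 rad/s and contact force between the fingers and lid above 0.2 N and value of joint hasp above 1.3 rad and angle between each of vial_red, vial_blue's own z axis and vertical below 0.1 rad and distance of each of vial_red, vial_blue from where it was at the start of the episode below 0.01 m); the arm keeps its last pose, push and grip.
It fails at once if the lid is forced up while the hasp is still over it (value of joint hasp below 0.9 rad and value of joint lid above 0.12 rad).
It fails at once if a vial is knocked about (distance of any of vial_red, vial_blue from where it was at the start of the episode above 0.02 m).
It fails at once if the roll of label tape is knocked about (distance of roll from where it was at the start of the episode above 0.03 m).
It also fails if it takes over 53 s, if anything falls off the work surface, if the arm or the gripper's body presses on something with over 40 N, if the wrist force passes 120 N, or if a joint passes its speed limit or range.

## Working session

There is one attempt and no reset: what is moved stays moved. The work goes in short steps, Python scripts to look and compute and a shell command to move; the robot and the scene stay as the last step left them, time stands still between calls to the robot, and variables do not carry over. Pictures are saved under pics/ and viewed, and the job is handed in when it is done.

```bash
ls; mkdir -p pics; python3 - <<'E'
from plant import r
import cv2,numpy as np
print(r.state())
for n in("scene","top"):
    c=r.camera(n); cv2.imwrite(f"pics/{n}0.png",c["img"][:,:,::-1]); print(n,c["intrinsics"],c["extrinsics"])
    np.savez(f"{n}0.npz",**{k:c[k] for k in("img","range_z","intrinsics","extrinsics")})
E
```

```text
pics
{'time_s': 0.0, 'qpos': array([-1.19052121,  0.4179634 , -0.01033673,  1.61415873,  0.00471268,
        1.11070465, -0.05300938]), 'joint_vel': array([ 1.05478911e-04,  9.60267660e-06, -1.97861713e-03,  3.34989968e-04,
       -1.24294379e-03,  1.28876526e-03, -2.24840705e-04]), 'joint_torque': array([ 1.05054189e-04, -8.51251173e+01,  6.38988577e-01, -4.25983715e+01,
       -4.88821836e-02,  1.87734829e-02,  1.27490275e-04]), 'tcp_pos': array([255.7067073 , 569.88854677, 204.83823121]), 'ee_rot': array([-1.38044449, -0.89248472,  0.894071  ]), 'ft_force': array([ 0.3122866, -0.0546773,  0.1398756]), 'ft_torque': array([ 0.0151915 , -0.00516141,  0.02293008]), 'grip_width': 94.13154609112486}
scene [[480.54891563   0.         320.36218702]
 [  0.         480.54891563 250.32045249]
 [  0.           0.           1.        ]] [[ 6.14358509e-01  4.21543551e-01 -6.66981752e-01  4.90619642e+01]
 [-7.88995096e-01  3.20609382e-01 -5.24114838e-01 -2.77627910e+02]
 [-7.09662216e-03  8.48239741e-01  5.29564896e-01  5.53162350e+02]
 [ 0.00000000e+00  0.00000000e+00  0.00000000e+00  1.00000000e+00]]
top [[481.00461963   0.         328.40952944]
 [  0.         481.00461963 249.92675803]
 [  0.           0.           1.        ]] [[-9.34664921e-03  9.89909313e-01 -1.41393749e-01  5.13540279e+02]
 [-9.99946231e-01 -8.61750843e-03  5.76825222e-03  1.58099194e+02]
 [ 4.49158477e-03  1.41440060e-01  9.89936632e-01  9.62244008e+02]
 [ 0.00000000e+00  0.00000000e+00  0.00000000e+00  1.00000000e+00]]
```

View pics/scene0.png

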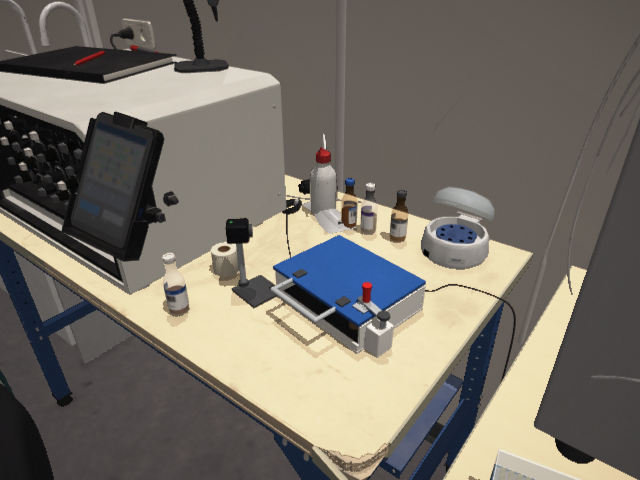

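View pics/top0.png

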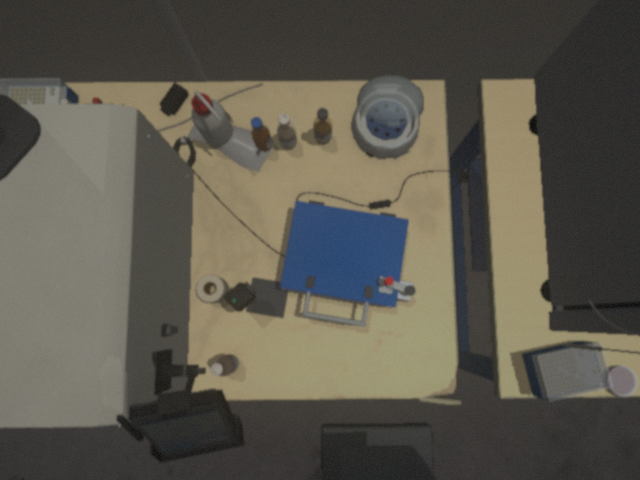

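The scene view shows the blue lid at about (350,280), the bar at (300,310), the red knob at (366,292) and the roll at (225,260). The top view shows the lid at about (345,255), the bar at (335,310) and the knob at (388,283). Next I fit the case pose.

```bash
cat > h.py <<'E'
import numpy as np,cv2
def load(n): return dict(np.load(n+".npz"))
def proj(c,P):
    E=c["extrinsics"];K=c["intrinsics"];p=(np.atleast_2d(P)-E[:3,3])@E[:3,:3]
    return np.c_[K[0,2]+K[0,0]*p[:,0]/-p[:,2],K[1,2]+K[1,1]*-p[:,1]/-p[:,2]]
def ray(c,uv):
    E=c["extrinsics"];K=c["intrinsics"];uv=np.atleast_2d(uv)
    d=np.c_[(uv[:,0]-K[0,2])/K[0,0],-(uv[:,1]-K[1,2])/K[1,1],-np.ones(len(uv))]
    return E[:3,3],d@E[:3,:3].T
def onz(c,uv,z):
    o,d=ray(c,uv); return o+d*((z-o[2])/d[:,2])[:,None]
def pts(c,m):
    v,u=np.nonzero(m&(c["range_z"]>0)); o,d=ray(c,np.c_[u,v]); return o+d*c["range_z"][v,u][:,None]
E
python3 - <<'E'
from h import *
for n in("scene","top"):
    c=load(n+"0"); hsv=cv2.cvtColor(c["img"],cv2.COLOR_RGB2HSV)
    m=cv2.inRange(hsv,(100,120,60),(125,255,255))
    m=cv2.morphologyEx(m,cv2.MORPH_OPEN,np.ones((3,3),np.uint8))
    cn=max(cv2.findContours(m,0,2)[0],key=cv2.contourArea)
    a=np.zeros_like(m);cv2.drawContours(a,[cn],-1,255,-1)
    P=pts(c,cv2.erode(a,np.ones((5,5)))>0)
    zt=np.median(P[:,2]);print(n,len(P),"z",zt,np.percentile(P[:,2],[5,95]))
    for z in(62,):
        Q=onz(c,cn[:,0,:].astype(float),z)[:,:2]
        rect=cv2.minAreaRect(Q.astype(np.float32));print(z,rect);print(cv2.boxPoints(rect))
    ap=cv2.approxPolyDP(cn,6,True)[:,0];print(ap.tolist(),onz(c,ap,62)[:,:2].round(1).tolist())
    red=cv2.inRange(hsv,(0,150,80),(8,255,255))|cv2.inRange(hsv,(172,150,80),(180,255,255))
    for k in cv2.findContours(red,0,2)[0]:
        if cv2.contourArea(k)>15:
            x,y,w,h=cv2.boundingRect(k); m=np.zeros_like(red);cv2.drawContours(m,[k],-1,255,-1)
            print("red",x,y,w,h,np.median(pts(c,m>0),0).round(1))
    print("tcp",proj(c,[[256,570,205],[0,0,0]]))
E
```

```text
scene 5270 z 63.53028782423354 [62.1293447  65.24931661]
62 ((633.0280151367188, 121.28389739990234), (222.25608825683594, 172.60797119140625), 79.84483337402344)
[[528.48254    27.11345  ]
 [698.3865     -3.3198547]
 [737.5735    215.45435  ]
 [567.66956   245.88765  ]]
[[274, 266], [356, 325], [373, 316], [351, 306], [364, 281], [381, 309], [424, 283], [341, 236]] [[573.2, 242.8], [529.2, 30.9], [563.3, 21.7], [562.9, 63.7], [633.9, 85.5], [585.9, 20.9], [692.1, -0.5], [736.2, 208.9]]
red 362 282 10 20 [573.7  43.4  96.6]
red 316 147 15 16 [886.4 370.  151. ]
red 75 51 30 13 [608.7 790.  362.4]
red 130 45 8 5 [790.3 903.7 348.5]
tcp [[-17.59684476 210.4138756 ]
 [ 29.86460414 725.14275046]]
top 7980 z 63.274884970580956 [60.652142   65.77640516]
62 ((636.6063232421875, 122.92379760742188), (215.2078857421875, 166.73043823242188), 79.95925903320312)
[[535.7574    31.502502]
 [699.93414    2.433319]
 [737.45526  214.3451  ]
 [573.2785   243.41428 ]]
[[297, 203], [281, 286], [307, 290], [309, 274], [316, 277], [312, 292], [365, 300], [368, 284], [369, 301], [394, 304], [395, 294], [378, 293], [380, 274], [398, 279], [405, 220]] [[733.5, 212.2], [574.8, 242.1], [566.9, 193.6], [596.8, 189.7], [591.0, 176.6], [563.0, 184.2], [547.3, 85.5], [577.0, 79.3], [545.3, 78.1], [539.4, 31.7], [557.9, 29.3], [560.1, 61.0], [595.6, 56.4], [585.9, 22.8], [698.6, 6.1]]
red 385 278 7 6 [579.2  46.8 103.4]
tcp [[ 49.02789682 497.31709691]
 [414.99776814 601.096763  ]]
```

```bash
cat >> h.py <<'E'
C0=np.array([635,122.]);YAW=-0.176
def c2w(p,C=None):
    C=C0 if C is None else C
    p=np.atleast_2d(p).astype(float);c,s=np.cos(YAW),np.sin(YAW)
    return np.c_[C[0]+c*p[:,0]-s*p[:,1],C[1]+s*p[:,0]+c*p[:,1],p[:,2]]
E
python3 - <<'E'
from h import *
lid=c2w([[-85,-110,62],[-85,110,62],[85,110,62],[85,-110,62]])
kn=c2w([[-50,-85,z] for z in(72,90,104)]);bar=c2w([[-125,-55,60],[-125,55,60]])
ped=c2w([[-50,-130,72]]);lens=c2w([[-92,150,125]])
for n in("scene","top"):
    c=load(n+"0");im=c["img"][:,:,::-1].copy()
    box=(230,200,230,180) if n=="scene" else (180,190,250,150)
    S=3; x,y,w,h=box
    k=cv2.resize(im[y:y+h,x:x+w],None,fx=S,fy=S,interpolation=cv2.INTER_CUBIC)
    f=lambda P:((proj(c,P)+0.5-[x,y])*S).astype(np.int32)
    cv2.polylines(k,[f(lid)],True,(0,255,255),1);cv2.polylines(k,[f(bar)],False,(0,255,0),1);cv2.polylines(k,[f(kn)],False,(255,255,0),1)
    for p in np.r_[f(ped),f(lens)]: cv2.circle(k,tuple(map(int,p)),4,(255,0,255),1)
    cv2.imwrite(f"pics/{n}1.png",k)
E
```

```text
(no output)
```

View pics/scene1.png

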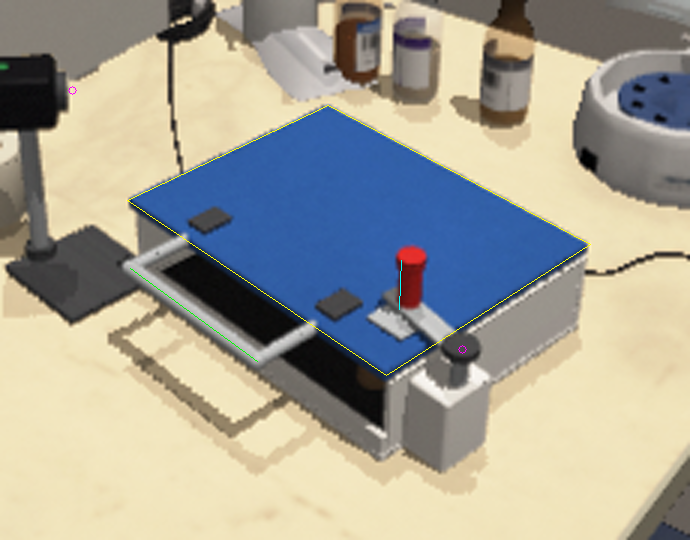

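View pics/top1.png

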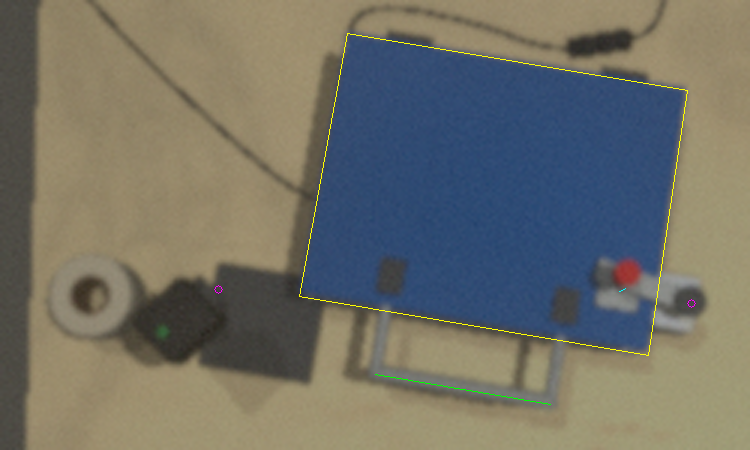

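```bash
python3 - <<'E'
from h import *
from plant import r
from scipy.spatial.transform import Rotation as R
s=r.state();M=R.from_rotvec(s["ee_rot"]).as_matrix();print("tool axes cols\n",M.round(3), "jaw heading deg",np.degrees(np.arctan2(M[1,0],M[0,0])))
H={}
for n in("top","scene"):
    c=load(n+"0");P=pts(c,np.ones((480,640),bool))
    g=np.full((16,20),0.)
    i=((P[:,0]-0)//50).astype(int);j=((P[:,1]+200)//50).astype(int)
    ok=(i>=0)&(i<16)&(j>=0)&(j<20);np.maximum.at(g,(i[ok],j[ok]),P[ok,2])
    print(n,"rows x 0..800, cols y -200..800");print(g.round(0).astype(int))
E
```

```text
tool axes cols
 [[ 0.409 -0.    -0.912]
 [ 0.912 -0.001  0.409]
 [-0.001 -1.    -0.   ]] jaw heading deg 65.83330078167249
top rows x 0..800, cols y -200..800
[[  0   0   0   0   0   0   0   0   0   0   0   0   0   0   0   0   0   0
    0   0]
 [  0   0   0   0   0   0   0   0   0   0   0   0   0   0   0   0   0   0
    0   0]
 [  0   0   0   0   0   0   0   0   0   0   0   0   0   0   0   0   0   0
    0   0]
 [  0   0   0   0   0   0   0   0   0   0   0   0   0   0   0   0   0   0
    0   0]
 [  0   0   0   0   0   0   0   0   0   0   0   0   0   0   0   0   0   0
    0   0]
 [  0   0   0   0   0   0   0   0   0   0   0   0   0   0   0   0 226   0
    0   0]
 [  0   0   0   0   0   0   0   0   0 236 257 278 253   0   0   0   0   0
    0   0]
 [  5   0   4   6   5   6   5   5   5 328 355 362 350 341 340 340   0   0
    0   0]
 [  3   0   6   5   5   5   4   4   4 349 366 367 351 341 342 341   0   0
    0   0]
 [  4   0   4   5   5   4   5   4   5   5   5 183 341 341 341 340   0   0
    0   0]
 [  4   0   5  49  66  67  69  67  65 145 148 185 339 341 341 341   0   0
    0   0]
 [  4 
[... 1118 characters left out ...]
 338 338
  338  60]
 [  2   0   3   3   2   3   2   2   3 349 365 365 340 339 338 339 339 338
  339 339]
 [  2   0   2   3   3  65  61   4   3   2   2 184 339 339 339 339 339 339
  339 339]
 [  2   0   2  50  65  67  66  67  64 144 144 176 338 339 339 339 356 357
  357 357]
 [  2   0   2  77 106 105  66  69  66 144 144  52 338 339 339 339 356 357
  361 364]
 [  2   0   2   3  66  66  66  66  66   2   2   2 338 338 339 339 339 356
  357 365]
 [  2   0   3  65  66  66  66  66  66   0   7   3 337 338 339 347 346 356
  356 357]
 [  2   0   2   2  65  66  66  66  66   2   8   7 337 338 345 468 470 356
  356 357]
 [  2   0   2   5   5   2   1   0   0   2   3   6 337 338 347 470 470 356
  356 350]]
```

```bash
python3 -m pendant '[1,0,-0.045,0,0, 1,0,-0.045,0,0, 1,0,-0.045,0,0, 1,0,-0.045,0,0, 1,0,-0.045,0,0]'; python3 -c "
from plant import r;print(r.state()['tcp_pos'],r.state()['ft_force'])"
```

```text
time_s: 0.6
tcp_pos: [255.7, 569.8, 432.2]
ee_rot: [-1.38, -0.893, 0.893]
ft_force: [0.5, 1.0, -0.7]
grip_width: 57.6
[255.6897993  569.76395125 432.17536419] [ 0.47896732  0.9575257  -0.73424722]
```

```bash
python3 -m pendant '[1,-0.027,0,-0.038,0, 1,-0.027,0,-0.038,0, 1,-0.027,0,-0.038,0, 1,-0.027,0,-0.038,0, 1,-0.027,0,-0.038,0]'; python3 -m pendant '[1,-0.027,0,-0.038,0, 1,-0.027,0,-0.038,0, 1,-0.027,0,-0.038,0, 1,-0.027,0,-0.038,0, 1,-0.027,0,-0.038,0]'
```

```text
time_s: 1.1
tcp_pos: [374.5, 367.4, 430.3]
ee_rot: [-1.38, -0.893, 0.893]
ft_force: [1.3, 0.5, -0.4]
grip_width: 17.7
time_s: 1.6
tcp_pos: [492.5, 166.5, 430.4]
ee_rot: [-1.38, -0.893, 0.893]
ft_force: [0.2, 0.2, 0.5]
grip_width: 0.5
```

```bash
python3 -m pendant '[1,0,0,0,8.44, 1,0,0,0,8.44, 1,0,0,0,8.44, 1,0,0,0,8.44, 1,0,0,0,8.44]'; python3 -m pendant '[1,0,0,0,8.44, 1,0,0,0,8.44, 1,0,0,0,8.44, 1,0,0,0,8.44, 1,0,0,0,0]'; cat >> h.py <<'E'
def status():
    from plant import r
    from scipy.spatial.transform import Rotation as R
    s=r.state();M=R.from_rotvec(s["ee_rot"]).as_matrix()
    c,sn=np.cos(YAW),np.sin(YAW);d=s["tcp_pos"][:2]-C0
    print("t",s["time_s"],"tcp",s["tcp_pos"].round(1),"case",(c*d[0]+sn*d[1]).round(1),(-sn*d[0]+c*d[1]).round(1),"F",s["ft_force"].round(1),"w",round(s["grip_width"],1),"head",np.degrees(np.arctan2(M[1,0],M[0,0])).round(2),"(want %.2f)"%np.degrees(YAW))
    print("tool in world\n",M.round(3),"q",s["qpos"].round(2))
E
python3 -c "from h import *;status()"
```

```text
time_s: 2.1
tcp_pos: [491.9, 168.2, 430.2]
ee_rot: [-1.547, -0.318, 0.319]
ft_force: [0.8, -0.5, 0.1]
grip_width: 0.6
time_s: 2.6
tcp_pos: [491.9, 168.3, 430.2]
ee_rot: [-1.567, 0.141, -0.141]
ft_force: [-0.3, 0.7, -0.6]
grip_width: 0.7
t 2.6 tcp [491.9 168.3 430.2] case -149.0 20.6 F [-0.3  0.7 -0.6] w 0.7 head -10.29 (want -10.08)
tool in world
 [[ 0.984 -0.     0.179]
 [-0.179 -0.     0.984]
 [-0.    -1.    -0.   ]] q [-0.75  0.1   0.39  1.53 -0.04  1.52 -0.53]
```

```bash
python3 - <<'E'
from h import *
def w2c(P):
    c,s=np.cos(YAW),np.sin(YAW);d=P[:,:2]-C0;return np.c_[c*d[:,0]+s*d[:,1],-s*d[:,0]+c*d[:,1]]
for n,uv,z in(("scene",[366.5,286],104),("top",[388.3,280.8],104)):
    p=w2c(onz(load(n+"0"),uv,z))[0];print(n,p.round(1),"hasp",np.arctan2(p[0]+50,p[1]+130).round(3),np.hypot(p[0]+50,p[1]+130).round(1))
E
```

```text
scene [-45.4 -87.5] hasp 0.109 42.8
top [-41.5 -84. ] hasp 0.183 46.8
```

```bash
python3 -m pendant '[1,0.0098,0.04,-0.015,0, 1,0.0098,0.04,-0.015,0, 1,0.0098,0.04,-0.015,0, 1,0.0098,0.04,-0.015,0, 1,0.0098,0.04,-0.015,0]'; python3 -m pendant '[1,0.0098,0.04,-0.015,0.1, 1,0.0098,0.04,-0.015,-0.3, 1,0,0,0,0]';python3 -c "from h import *;status()"
```

```text
time_s: 3.1
tcp_pos: [527.0, 85.2, 229.0]
ee_rot: [-1.567, 0.134, -0.135]
ft_force: [0.4, 0.4, 0.4]
grip_width: 0.5
time_s: 3.4
tcp_pos: [538.9, 50.3, 146.1]
ee_rot: [-1.57, 0.139, -0.129]
ft_force: [-0.3, 0.9, 1.2]
grip_width: 0.3
t 3.4 tcp [538.9  50.3 146.1] case -82.0 -87.4 F [-0.3  0.9  1.2] w 0.3 head -9.81 (want -10.08)
tool in world
 [[ 0.985 -0.007  0.17 ]
 [-0.17  -0.003  0.985]
 [-0.006 -1.    -0.004]] q [-0.52  0.37  0.45  1.89 -0.19  0.94 -0.15]
```

Now I take the tool down 60 mm to z of about 86, and look.

```bash
python3 -m pendant '[1,0,0.03,0,0, 1,0,0.03,0,0, 1,0,0,0,0]';python3 - <<'E'
from h import *
from plant import r
status()
a=[]
for n,b in(("scene",(230,180,230,180)),("top",(230,200,200,130))):
    im=r.camera(n)["img"][:,:,::-1];x,y,w,h=b
    a.append(cv2.resize(im[y:y+h,x:x+w],(400,int(400*h/w))))
h=max(i.shape[0] for i in a);cv2.imwrite("pics/k1.png",np.hstack([cv2.copyMakeBorder(i,0,h-i.shape[0],0,0,0) for i in a]))
E
```

```text
time_s: 3.7
tcp_pos: [539.6, 53.5, 88.9]
ee_rot: [-1.568, 0.136, -0.13]
ft_force: [0.5, 0.3, 0.3]
grip_width: 0.3
t 3.7 tcp [539.6  53.5  88.9] case -82.0 -84.2 F [0.5 0.3 0.3] w 0.3 head -9.71 (want -10.08)
tool in world
 [[ 0.986 -0.004  0.169]
 [-0.169 -0.001  0.986]
 [-0.004 -1.    -0.001]] q [-0.49  0.45  0.42  1.93 -0.24  0.82 -0.11]
```

View pics/k1.png

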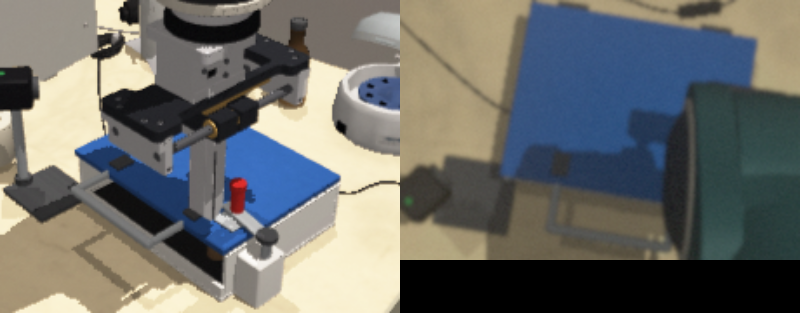

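```bash
python3 -m pendant '[1,0.017,0.002,0.002,0, 1,0.008,0,0.001,0, 1,0.008,0,0.001,0, 1,0.01,0,-0.002,0, 1,0.01,0,-0.003,0]'; python3 -m pendant '[1,0.007,0,-0.005,0, 1,0.006,0,-0.006,0, 1,0.005,0,-0.007,0, 1,0.004,0,-0.008,0, 1,0.003,0,-0.006,0]';python3 - <<'E'
from h import *
from plant import r
status()
a=[]
for n,b in(("scene",(230,180,230,180)),("top",(230,200,200,130))):
    im=r.camera(n)["img"][:,:,::-1];x,y,w,h=b
    a.append(cv2.resize(im[y:y+h,x:x+w],(400,int(400*h/w))))
h=max(i.shape[0] for i in a);cv2.imwrite("pics/k2.png",np.hstack([cv2.copyMakeBorder(i,0,h-i.shape[0],0,0,0) for i in a]))
E
```

```text
time_s: 4.3
tcp_pos: [593.8, 42.8, 89.0]
ee_rot: [-1.566, 0.135, -0.136]
ft_force: [-1.0, 0.6, 0.5]
grip_width: 0.5
time_s: 4.8
tcp_pos: [612.2, 5.8, 88.5]
ee_rot: [-1.567, 0.137, -0.136]
ft_force: [0.6, 1.5, 0.2]
grip_width: 0.5
t 4.8 tcp [612.2   5.8  88.5] case -2.1 -118.4 F [0.6 1.5 0.2] w 0.5 head -9.97 (want -10.08)
tool in world
 [[ 0.985 -0.     0.173]
 [-0.173 -0.     0.985]
 [-0.    -1.    -0.   ]] q [-0.37  0.56  0.41  1.75 -0.28  0.89 -0.01]
```

View pics/k2.png

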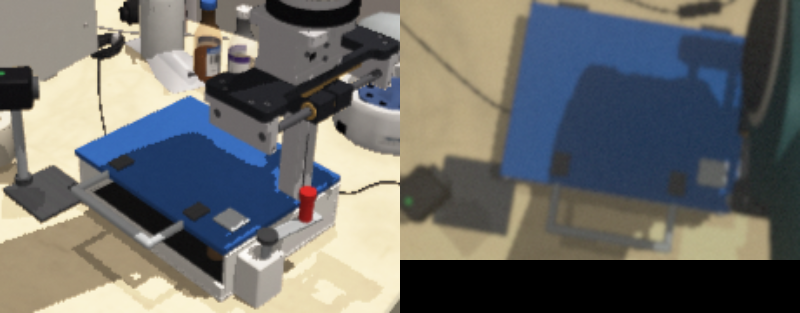

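```bash
python3 -m pendant '[0.8,0,0,0.008,0, 0.28,0,-0.04,0.002,0, 0.28,-0.02,-0.03,0.02,0, 0.28,-0.03,0,0.03,0, 0.28,-0.03,0,0.03,0]'; python3 -m pendant '[0.28,-0.03,0,0.028,0, 0.28,-0.013,0,0,-0.1, 0.28,0,0,0,0]';python3 - <<'E'
from h import *
from plant import r
status()
c=r.camera("scene");hsv=cv2.cvtColor(c["img"],cv2.COLOR_RGB2HSV)
red=cv2.inRange(hsv,(0,150,80),(8,255,255))|cv2.inRange(hsv,(172,150,80),(180,255,255))
cc,sn=np.cos(YAW),np.sin(YAW)
for k in cv2.findContours(red,0,2)[0]:
    if cv2.contourArea(k)>15:
        x,y,w,h=cv2.boundingRect(k);p=onz(c,[x+w/2,y+h*.2],104)[0,:2]-C0
        q=(cc*p[0]+sn*p[1],-sn*p[0]+cc*p[1]);print(x,y,w,h,q,np.arctan2(q[0]+50,q[1]+130))
im=c["img"][160:400,210:530,::-1];cv2.imwrite("pics/k3.png",cv2.resize(im,(800,600)))
E
```

```text
time_s: 5.4
tcp_pos: [548.3, 111.3, 159.3]
ee_rot: [-1.566, 0.135, -0.137]
ft_force: [0.7, 0.7, 0.1]
grip_width: 33.6
time_s: 5.7
tcp_pos: [510.0, 145.9, 158.7]
ee_rot: [-1.566, 0.132, -0.132]
ft_force: [0.6, -0.1, 0.2]
grip_width: 33.7
t 5.7 tcp [510.  145.9 158.7] case -127.2 1.7 F [ 0.6 -0.1  0.2] w 33.7 head -9.64 (want -10.08)
tool in world
 [[ 0.986 -0.     0.168]
 [-0.168  0.001  0.986]
 [-0.    -1.     0.001]] q [-0.69  0.32  0.42  1.91 -0.16  0.95 -0.36]
402 287 11 21 (np.float64(-8.516854725981094), np.float64(-139.76455518836568)) 1.8019741356983343
75 51 30 14 (np.float64(383.7621757826819), np.float64(2292.2181461253103)) 0.17719820796108843
130 45 8 5 (np.float64(653.7366530265722), np.float64(2363.799641421185)) 0.275042541543957
```

View pics/k3.png

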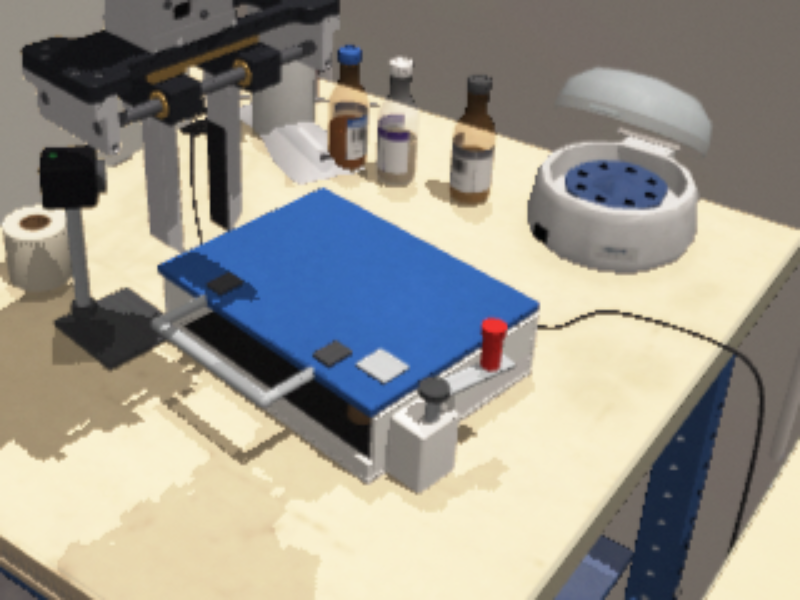

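```bash
python3 -m pendant '[0.28,0.002,0.04,-0.002,0.3, 0.28,0,0.04,0,0, 0.28,0,0.025,0,0, 0.28,0,0.013,0,0, 0.28,0,0,0,0]'; python3 -m pendant '[1,0,0,0,0,1,0,0,0,0,1,0,0,0,0,1,0,0,0,0,1,0,0,0,0]'; python3 - <<'E'
from h import *
from plant import r
status()
c=r.camera("scene")
im=c["img"][160:400,210:530,::-1];cv2.imwrite("pics/k4.png",cv2.resize(im,(800,600)))
E
```

```text
time_s: 6.25
tcp_pos: [513.0, 140.9, 39.3]
ee_rot: [-1.568, 0.141, -0.139]
ft_force: [-0.0, 0.3, 0.8]
grip_width: 33.7
time_s: 6.75
tcp_pos: [513.3, 142.4, 41.2]
ee_rot: [-1.566, 0.138, -0.139]
ft_force: [-3.1, 0.3, 8.9]
grip_width: 8.9
t 6.75 tcp [513.3 142.4  41.2] case -123.4 -1.3 F [-3.1  0.3  8.9] w 8.9 head -10.11 (want -10.08)
tool in world
 [[ 0.984  0.001  0.176]
 [-0.176  0.001  0.984]
 [ 0.001 -1.     0.001]] q [-0.62  0.5   0.36  1.98 -0.27  0.71 -0.27]
```

View pics/k4.png

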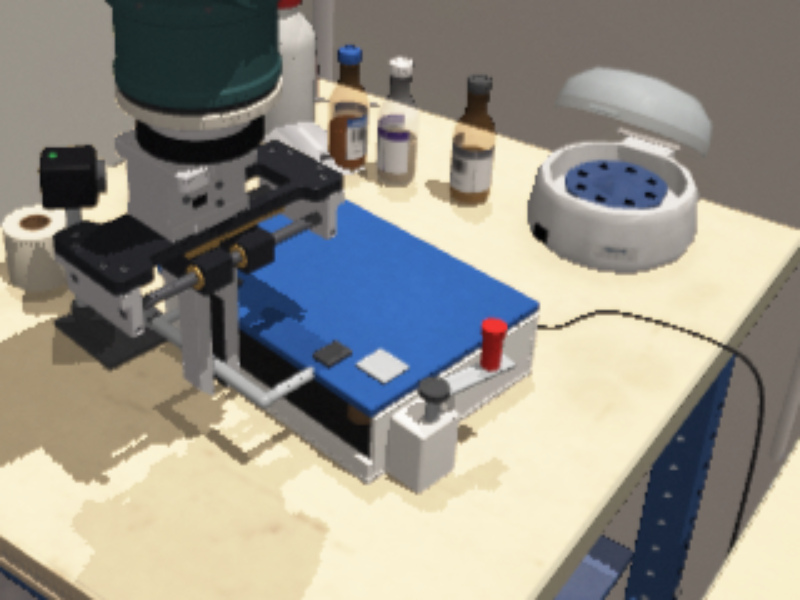

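```bash
python3 -m pendant '[1,0.0004,-0.0104,0,0, 1,0.0012,-0.0105,0,0, 1,0.0016,-0.0104,0,0, 1,0.0021,-0.0103,0,0, 1,0.0026,-0.0102,0,0]';python3 -m pendant '[1,0.0032,-0.01,0,0, 1,0.0036,-0.0098,0,0, 1,0.0041,-0.0097,0,0, 1,0.0046,-0.0094,0,0, 1,0.005,-0.0092,0,0]';python3 -m pendant '[1,0.0055,-0.009,0,0, 1,0.006,-0.0087,0,0, 1,0,0,0,0]'; python3 - <<'E'
from h import *
from plant import r
status()
for n,b in(("scene",(210,160,320,240)),("top",(180,170,280,210))):
    c=r.camera(n); np.savez(n+"5.npz",**{k:c[k] for k in("img","range_z","intrinsics","extrinsics")})
    x,y,w,h=b;cv2.imwrite(f"pics/{n}5.png",cv2.resize(c["img"][y:y+h,x:x+w,::-1],(800,600)))
E
```

```text
time_s: 7.3
tcp_pos: [520.8, 140.8, 93.3]
ee_rot: [-1.566, 0.139, -0.139]
ft_force: [0.9, 3.1, -2.2]
grip_width: 9.4
time_s: 7.8
tcp_pos: [539.9, 137.3, 140.9]
ee_rot: [-1.566, 0.141, -0.136]
ft_force: [-8.4, 3.7, 3.1]
grip_width: 8.8
time_s: 8.1
tcp_pos: [551.2, 135.4, 159.3]
ee_rot: [-1.566, 0.141, -0.136]
ft_force: [-15.6, 5.0, 9.4]
grip_width: 8.7
t 8.1 tcp [551.2 135.4 159.3] case -84.8 -1.5 F [-15.6   5.    9.4] w 8.7 head -10.11 (want -10.08)
tool in world
 [[ 0.984 -0.003  0.176]
 [-0.176  0.001  0.984]
 [-0.003 -1.     0.   ]] q [-0.63  0.39  0.42  1.81 -0.19  0.98 -0.3 ]
```

View pics/scene5.png

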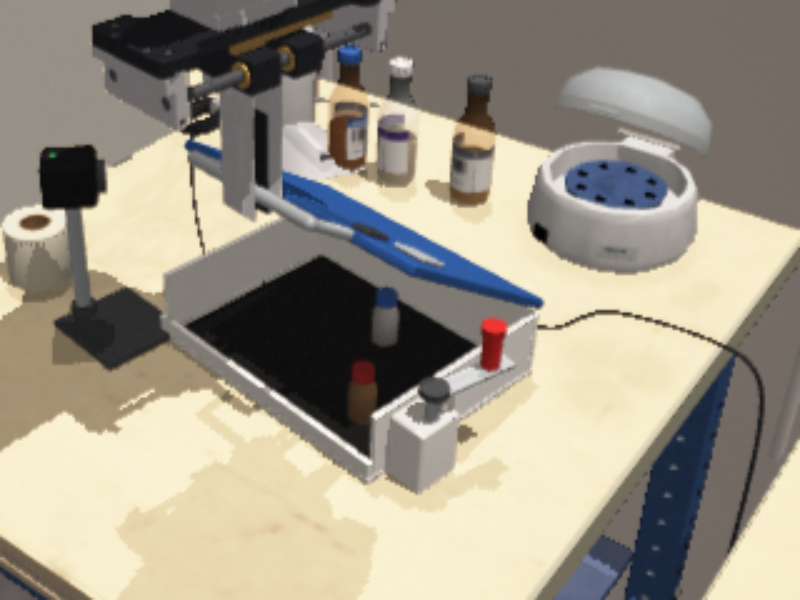

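View pics/top5.png

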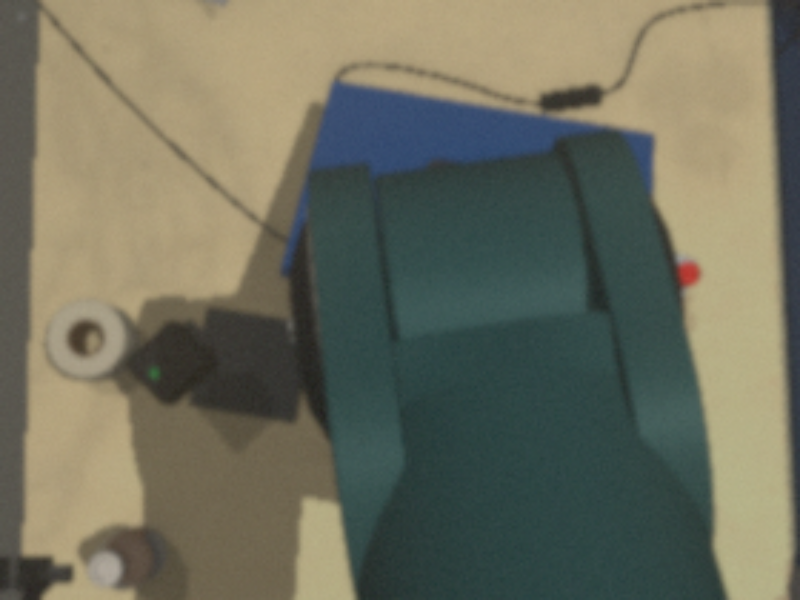

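```bash
cat >> h.py <<'E'
def w2c(P):
    c,s=np.cos(YAW),np.sin(YAW);d=P[:,:2]-C0;return np.c_[c*d[:,0]+s*d[:,1],-s*d[:,0]+c*d[:,1]]
def vial(c):
    hsv=cv2.cvtColor(c["img"],cv2.COLOR_RGB2HSV)
    red=cv2.inRange(hsv,(0,150,50),(8,255,255))|cv2.inRange(hsv,(172,150,50),(180,255,255))
    for k in cv2.findContours(red,0,2)[0]:
        x,y,w,h=cv2.boundingRect(k);m=np.zeros_like(red);cv2.drawContours(m,[k],-1,255,-1)
        if cv2.contourArea(k)<15 or x<300: continue
        P=pts(c,m>0);t=P[P[:,2]>P[:,2].max()-4]
        print("bbox",x,y,w,h,"3Dmed z%.1f top%.1f"%(np.median(P[:,2]),P[:,2].max()),w2c(np.median(P,0)[None]),"ray@48 top-face centre",w2c(onz(c,[x+w/2-.5,y+w*.27],48)))
E
python3 - <<'E'
from h import *
c=load("scene5");vial(c)
from scipy.optimize import brentq
def ang(xv,d=0):
    L=np.array([-92,125.]);V=np.array([xv,48.])
    def f(a):
        u=np.array([-np.cos(a),np.sin(a)]);n=np.array([-np.sin(a),-np.cos(a)]);h=np.array([85,54.])+n*1*1
        m=V-2*((V-h)@n)*n; # image; line L-m meets plane
        s=((h-L)@n)/((m-L)@n);p=L+s*(m-L);return (p-h)@u-85
    return brentq(f,.5,1.4)
for x in(-65,-60,-55,-50,-45,-40):print(x,ang(x))
E
```

```text
bbox 351 304 9 10 3Dmed z46.6 top50.0 [[-46.24802654 -65.33723614]] ray@48 top-face centre [[-43.95407061 -63.17612782]]
bbox 402 287 11 21 3Dmed z94.6 top105.5 [[ -10.10529936 -139.98590071]] ray@48 top-face centre [[ 55.77639315 -92.46790791]]
-65 1.232065456506562
-60 1.2220353691410877
-55 1.211314867328268
-50 1.1998315816851406
-45 1.1875030476007726
-40 1.1742350088725793
```

```bash
python3 -m pendant '[1,0.0048,-0.0094,0,0, 1,0.0068,-0.008,0,0, 1,0.0072,-0.0077,0,0, 1,0.0076,-0.0073,0,0, 1,0.0079,-0.0069,0,0]';python3 -m pendant '[1,0,0,0,0]';python3 -c "from h import *;status()"
```

```text
time_s: 8.7
tcp_pos: [585.7, 129.2, 198.6]
ee_rot: [-1.566, 0.14, -0.137]
ft_force: [-8.0, 2.3, 7.8]
grip_width: 9.0
time_s: 8.8
tcp_pos: [586.6, 129.0, 199.3]
ee_rot: [-1.566, 0.139, -0.139]
ft_force: [-13.8, 4.4, 14.8]
grip_width: 9.1
t 8.8 tcp [586.6 129.  199.3] case -48.8 -1.6 F [-13.8   4.4  14.8] w 9.1 head -10.14 (want -10.08)
tool in world
 [[ 0.984 -0.     0.176]
 [-0.176  0.001  0.984]
 [-0.    -1.     0.001]] q [-0.6   0.4   0.44  1.7  -0.19  1.08 -0.28]
```

```bash
python3 -m pendant '[1,0.0066,-0.0085,0,0, 1,0.0086,-0.0061,0,0, 1,0.0089,-0.0057,0,0, 1,0.0091,-0.0052,0,0, 1,0.0094,-0.0047,0,0]';python3 -m pendant '[1,0.0085,-0.0055,0,0, 1,0.0066,-0.0027,0,0, 1,0,0,0,0, 1,0,0,0,0]';python3 - <<'E'
from h import *
from plant import r
status()
for n,b in(("scene",(210,160,320,240)),("top",(180,170,280,210))):
    c=r.camera(n); np.savez(n+"6.npz",**{k:c[k] for k in("img","range_z","intrinsics","extrinsics")})
    x,y,w,h=b;cv2.imwrite(f"pics/{n}6.png",cv2.resize(c["img"][y:y+h,x:x+w,::-1],(800,600)))
    vial(c)
s=r.state();p=s["tcp_pos"];q=w2c(p[None])[0];print("lid angle",np.arctan2(p[2]+19-54,85-q[0])-.0286,"r",np.hypot(p[2]+19-54,85-q[0]))
E
```

```text
time_s: 9.3
tcp_pos: [628.6, 121.4, 228.4]
ee_rot: [-1.566, 0.139, -0.139]
ft_force: [-4.2, 2.3, 3.8]
grip_width: 9.2
time_s: 9.7
tcp_pos: [642.9, 118.7, 235.5]
ee_rot: [-1.567, 0.139, -0.139]
ft_force: [2.3, 3.1, -7.0]
grip_width: 8.9
t 9.7 tcp [642.9 118.7 235.5] case 8.4 -1.9 F [ 2.3  3.1 -7. ] w 8.9 head -10.13 (want -10.08)
tool in world
 [[ 0.984 -0.     0.176]
 [-0.176 -0.     0.984]
 [-0.    -1.    -0.   ]] q [-0.54  0.47  0.44  1.51 -0.21  1.2  -0.24]
bbox 351 304 9 10 3Dmed z46.6 top49.8 [[-46.01973883 -65.14283701]] ray@48 top-face centre [[-43.95407061 -63.17612782]]
bbox 402 287 11 21 3Dmed z94.4 top105.7 [[  -9.96353045 -139.83146323]] ray@48 top-face centre [[ 55.77639315 -92.46790791]]
bbox 316 148 15 15 3Dmed z150.5 top166.4 [[203.48665736 289.07648649]] ray@48 top-face centre [[404.25731469 509.29623074]]
lid angle 1.1761292013954736 r 214.73075171590153
```

View pics/scene6.png

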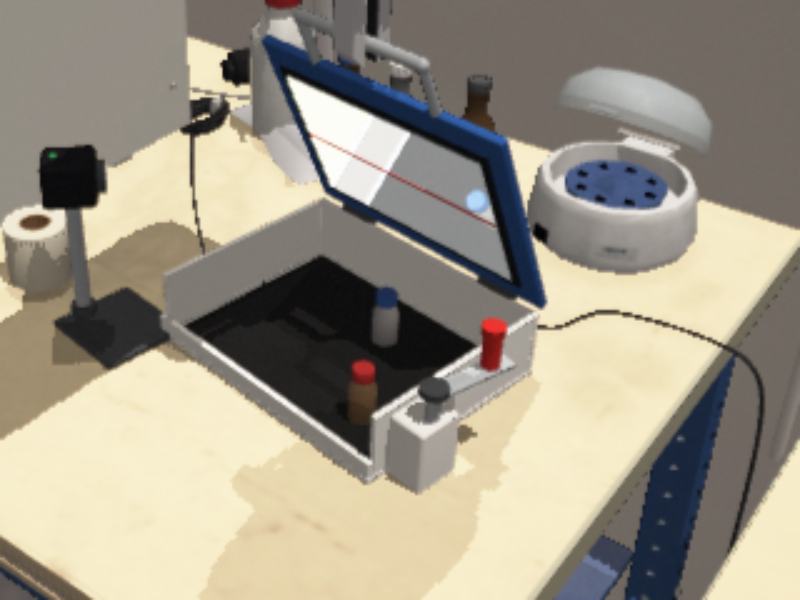

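The lid is up and the red vial is upright at about (355,306). Next I check the lid angle independently, using a plane fit to the lid's blue rim and the mirror's red line.

```bash
python3 - <<'E'
from h import *
c=load("scene6")
hsv=cv2.cvtColor(c["img"],cv2.COLOR_RGB2HSV)
m=cv2.inRange(hsv,(100,120,40),(125,255,255));m[:172]=0;m[285:]=0;m[:,:310]=0;m[:,430:]=0
n,l,s,_=cv2.connectedComponentsWithStats(m);k=1+np.argmax(s[1:,4]);print(s[k])
def fit(mask,name):
    P=pts(c,mask);q=np.c_[w2c(P),P[:,2]]
    ok=(q[:,0]>-10)&(q[:,0]<110)&(q[:,2]>45);q=q[ok]
    for _ in range(5):
        ce=q.mean(0);n=np.linalg.svd(q-ce,full_matrices=False)[2][2];d=(q-ce)@n;q=q[abs(d)<max(1.0,2*d.std())]
    n=n*np.sign(-n[0]);print(name,len(q),"n",n.round(3),"angle",np.arctan2(-n[0],-n[2]),"off from hinge",((np.array([85,0,54])-ce)@n).round(1),"std",d.std().round(2))
fit(l==k,"rim")
poly=np.array([[322,190],[324,186],[398,219],[418,272],[342,238]],np.int32);mm=np.zeros_like(m);cv2.fillPoly(mm,[poly],255);fit((mm>0)&(m==0),"mirror")
# red line ends
for uv in([210+310/2.5,160+134/2.5],[210+494/2.5,160+226/2.5]):
    o,d=ray(c,uv)
    cc=w2c(np.array([o]))[0];o2=np.array([*cc,o[2]]);d2=np.array([*(w2c((o+d[0])[None])[0]-cc),d[0,2]])
    from scipy.optimize import minimize_scalar
    f=lambda s:(np.hypot(o2[0]+s*d2[0]-85,o2[2]+s*d2[2]-54)-85)**2
    for lo,hi in((300,650),(650,1000)):
        r=minimize_scalar(f,bounds=(lo,hi),method="bounded");p=o2+r.x*d2;print("line",r.fun.round(3),p.round(1),"angle",np.arctan2(p[2]-54,85-p[0])+np.arctan(1/85))
E
```

```text
[ 315  174  113  109 1782]
rim 1334 n [-0.918  0.001 -0.398] angle 1.1618001522154264 off from hinge 2.1 std 0.62
mirror 2787 n [-0.918  0.001 -0.398] angle 1.1619010985538045 off from hinge -1.0 std 0.53
line 36435.539 [-108.2  -77.7  250.9] angle 0.8067846202234632
line 0.0 [ 49.7  87.9 131.3] angle 1.1537237620900471
line 14686.702 [ -52.1 -163.7  208. ] angle 0.8552551880143137
line 0.0 [ 49.3 -89.7 131.1] angle 1.1484779229397368
```

```bash
python3 -m pendant '[1,0.0025,-0.0009,0,0, 1,0.0026,-0.0009,0,0, 1,0,0,0,0, 1,0,0,0,0, 1,0,0,0,0]';python3 - <<'E'
from h import *
from plant import r
status()
c=r.camera("scene");vial(c);cv2.imwrite("pics/s7.png",c["img"][:,:,::-1])
poly=np.array([[322,190],[324,186],[398,219],[418,272],[342,238]],np.int32);mm=np.zeros((480,640),np.uint8);cv2.fillPoly(mm,[poly],255)
P=pts(c,mm>0);q=np.c_[w2c(P),P[:,2]]
for _ in range(6):
    ce=q.mean(0);n=np.linalg.svd(q-ce,full_matrices=False)[2][2];d=(q-ce)@n;q=q[abs(d)<max(1.0,2*d.std())]
n*=np.sign(-n[0]);print("angle",np.arctan2(-n[0],-n[2]),len(q))
s=r.state();p=s["tcp_pos"];qq=w2c(p[None])[0];print("tcp lid angle",np.arctan2(p[2]+19-54,85-qq[0])-.0286,s["joint_vel"].round(4))
E
```

```text
time_s: 10.3
tcp_pos: [647.9, 117.9, 237.6]
ee_rot: [-1.566, 0.139, -0.139]
ft_force: [1.6, 1.2, -7.8]
grip_width: 9.1
t 10.3 tcp [647.9 117.9 237.6] case 13.4 -1.8 F [ 1.6  1.2 -7.8] w 9.1 head -10.13 (want -10.08)
tool in world
 [[ 0.984  0.     0.176]
 [-0.176 -0.     0.984]
 [ 0.    -1.    -0.   ]] q [-0.54  0.48  0.44  1.5  -0.21  1.21 -0.24]
bbox 351 304 9 10 3Dmed z46.6 top49.5 [[-46.46313573 -65.63616091]] ray@48 top-face centre [[-43.95407061 -63.17612782]]
bbox 402 287 11 21 3Dmed z94.9 top105.8 [[  -9.86907783 -139.87137128]] ray@48 top-face centre [[ 55.77639315 -92.46790791]]
bbox 316 148 15 15 3Dmed z150.4 top166.0 [[203.89399634 288.56564737]] ray@48 top-face centre [[404.25731469 509.29623074]]
angle 1.1874737254147107 2882
tcp lid angle 1.2023978461067055 [ 0.0003  0.0025 -0.0007 -0.0004  0.0006 -0.0004 -0.0001]
```

View pics/s7.png

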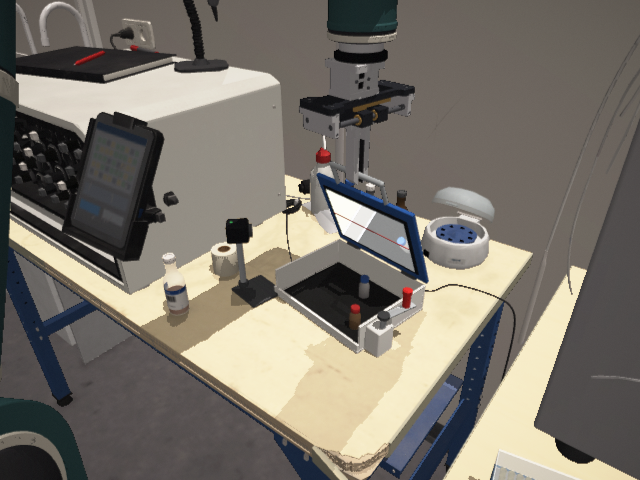

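The lid is held still at 1.19 to 1.20 rad, close to the 1.185 rad target. The hasp is off beside the case at (406,295), and both vials are upright at (355,315) and (364,288). I'm handing in.

```bash
python3 -c "
from plant import r
print(r.finish_job())"
```

```text
the job is handed in; nothing more can be done
None
```

I pushed the hasp off the catch with the closed fingers, gripped the lid's bar and raised the lid. I handed in at about 10.3 s of robot time, with the gripper still holding the lid; the hand-in gave no verdict.

| Check | Result |
|---|---|
| Hasp | At roughly 1.6–1.8 rad by the knob's position; needs more than 1.3 |
| Red vial | Case x about -44 to -46 mm, so the ideal lid angle is about 1.185 rad (allowed 1.123–1.263) |
| Lid angle | 1.187 rad from a plane fit to the mirror, 1.202 rad from the TCP position |
| Stillness and grip | Joint speeds 0.0025 rad/s or less, grip width 9.1 mm on the bar, wrist force about 8 N |
| Vials and roll | Both vials upright and the roll standing in the last picture; I measured only the red vial's position, which had not changed since the lid opened |

- **Lid angle:** the two final estimates differ by about 0.015 rad. A check on the red line just before the last small raise read about 0.01 rad lower than the plane fit. All of these readings, allowing for that raise, are within the allowed range.
- **Grip position:** the gripper's distance from the hinge read about 215 mm instead of 210 mm, so the bar may have slipped slightly along the pads or the estimated case pose is a few millimetres off.

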